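Lock out the bench shaker and right its bottles

TASK

Lock out the bench shaker: turn its isolator's handle clockwise right round to off, and only after that swing the lockout hasp fully out from the edge of the isolator. Then lift the warning tag off the barbed hook and leave it lying flat on the middle of the shaker's platform. Also stand every toppled reagent bottle upright on the white spill mat, and leave the test-tube rack, the dropper bottle and the paper roll where they are.

Things in the scene. Friction and masses are not known exactly. Their poses are not given: they have to be found in the camera images.
- isolator: grey isolator box, 140 (x) x 180 (y) x 70 mm high, fixed on the bench, lid upwards, to the robot's left. Origin: centre of its underside. On the lid: the rotary handle about the point (0, +25 mm) and the hasp along the -y edge
- handle (a joint): angle of the isolator handle, rad: 0 = on (bar along the box's x), turns clockwise seen from above to the stop at 1.571 = off (bar along the box's y, a quarter turn). Stays where left; needs about 0.12 N m
- handle_grip (a point): grip point on the handle's vertical axis, 96 mm above the bench. The handle is a black upright bar 64 mm long, 16 mm wide, its top 110 mm and its underside 80 mm above the bench, on a disc of 60 mm diameter; the point turns with it, its x along the bar
- hasp (a joint): angle of the hasp, rad: 0 = stowed along the lid's edge (from its pivot in the box's +x direction), turns clockwise seen from above, out over the box's -y edge, to the stop at 1.65 (1.571 = square to that edge). Stays where left; turns easily (0.03 N m)
- hasp_pivot (a point): the hasp's vertical hinge axis at lid height (70 mm), at (-35, -65) mm in the isolator's frame
- hasp_peg (a point): middle of the hasp's upright finger peg (steel, 12 mm diameter, from 77 to 107 mm above the bench), 65 mm from the pivot at the free end of the flat steel hasp (18 mm wide, top 77 mm above the bench)
- hook_stand: fixed stand: base 80 x 50 x 12 mm, origin at its underside's centre; thin post (12 mm diameter) at its centre up to 130 mm; from the post's top a steel bar of 6 mm diameter runs level along the stand's +x (away from the robot) at a height of 130 mm (its axis)
- hook_bend (a point): on the bar's axis 75 mm from the post, where the bar bends upward at 50 degrees
- hook_tip (a point): the tip, 24 mm on along the upward slope (15 mm farther out, 18 mm higher); from it a 9 mm barb of the same thickness points back level towards the post
- tag: rigid white tag, plate 8 mm thick (x), 60 wide (y), 130 high (z), 70 g; origin at its centre. Slot 22 mm wide (y) from z = -5 to +15 mm; above it 50 mm of plain plate to grip. Hangs by the slot's upper edge on the level bar, 42 mm from the post, faces square to the bar. To free it: raise it, tilt its top 35 to 45 degrees towards the post, back it off up the slope over the barb tip
- shaker: white bench shaker, fixed, to the robot's right, 180 x 180 mm, 85 mm high; its flat grey top is the platform. Origin: centre of its underside
- platform (a point): centre of the upper face of the platform (180 x 180 mm), 85 mm above the bench
- mat: white spill mat, fixed, 250 (x) x 290 (y) mm, 3 mm thick, between the hook stand and the shaker. Origin: centre of its underside
- bottle1: square amber reagent bottle, body 40 x 40 mm and 74 mm high, round neck and round black screw cap (29 mm diameter) up to 105 mm, about 140 g. Origin: centre of its base; z runs from the base to the cap. Starts lying on one flat side on the mat with its cap roughly towards the robot (within about 0.7 rad of it). May be absent
- bottle2: square amber reagent bottle, body 40 x 40 mm and 74 mm high, round neck and round black screw cap (29 mm diameter) up to 105 mm, about 140 g. Origin: centre of its base; z runs from the base to the cap. Starts lying on one flat side on the mat with its cap roughly towards the robot (within about 0.7 rad of it). May be absent
- bottle3: square amber reagent bottle, body 40 x 40 mm and 74 mm high, round neck and round black screw cap (29 mm diameter) up to 105 mm, about 140 g. Origin: centre of its base; z runs from the base to the cap. Starts lying on one flat side on the mat with its cap roughly towards the robot (within about 0.7 rad of it). May be absent
- rack: bystander: aluminium test-tube rack with a few tubes, 80 x 190 x 60 mm (tubes to 85 mm), beyond the hook stand. Origin: centre of its underside
- dropper: bystander: small amber dropper bottle, 38 mm diameter, 97 mm high, standing. Origin: centre of its underside
- roll: bystander: white paper roll, 56 mm diameter, 70 mm high, standing. Origin: centre of its underside
There are look-alikes about, which are no part of the job. Leave any blue or turquoise look-alike of the bottle2 alone. Leave any pink look-alike of the bottle3 alone.

How it is judged:
On the way, in this order (a step that is already met when the one before it is completed fails the run):
1. the isolator handle is at off (value of joint handle above 1.4 rad), for 0.2 s.
2. the hasp is swung out, with the handle still at off (value of joint each of hasp, handle above 1.4 rad), for 0.2 s.
3. the tag lies flat on the shaker's platform (x of tag in the frame of platform between -0.07 and 0.07 m and y of tag in the frame of platform between -0.07 and 0.07 m and z of tag in the frame of platform between -0.002 and 0.01 m and (angle between tag's own x axis and vertical below 0.15 rad or angle between tag's own x axis and vertical above 2.99 rad) and linear speed of tag below 0.03 m/s), for 0.2 s.
At the end, for the whole second after the job is handed in: Handle and hasp both past 1.4 rad; tag flat (within 0.15 rad) on the shaker platform, centre within 70 mm of the platform centre along each side; every bottle present upright (within 0.12 rad), base centre on the mat; all at rest (all of step 2 and all of step 3 and angle between each of bottle1, bottle2, bottle3's own z axis and vertical below 0.12 rad and linear speed of each of bottle1, bottle2, bottle3 below 0.03 m/s and x of bottle1 in the frame of mat between -0.125 and 0.125 m and y of bottle1 in the frame of mat between -0.145 and 0.145 m and z of bottle1 in the frame of mat between -0.004 and 0.01 m and x of bottle2 in the frame of mat between -0.125 and 0.125 m and y of bottle2 in the frame of mat between -0.145 and 0.145 m and z of bottle2 in the frame of mat between -0.004 and 0.01 m and x of bottle3 in the frame of mat between -0.125 and 0.125 m and y of bottle3 in the frame of mat between -0.145 and 0.145 m and z of bottle3 in the frame of mat between -0.004 and 0.01 m); the robot touches nothing.
It fails at once if the test-tube rack is pushed more than 30 mm or tipped over (distance of rack from where it was at the start of the episode above 0.03 m or angle between rack's own z axis and vertical above 0.5 rad).
It fails at once if the dropper bottle is pushed more than 30 mm or tipped over (distance of dropper from where it was at the start of the episode above 0.03 m or angle between dropper's own z axis and vertical above 0.5 rad).
It fails at once if the paper roll is pushed more than 30 mm or tipped over (distance of roll from where it was at the start of the episode above 0.03 m or angle between roll's own z axis and vertical above 0.5 rad).
Of bottle1, bottle2, bottle3 only 2 to 3 are there at a start; the rules pass over those that are not, and their reading is None.
At some moment in a run one of bottle1, bottle2, bottle3 may be knocked a few centimetres aside while the robot is not near it.
Once in a run the grip may slacken for a moment while it holds something.
It also fails if it takes over 210 s, if anything falls off the work surface, if the arm or the gripper's body presses on something with over 40 N, if the wrist force passes 120 N, or if a joint passes its speed limit or range.

ROBOT

A 6-joint arm with a two-finger parallel gripper is mounted at the origin on the work surface. World frame = base frame: x ahead of the robot, y to its left, z up, the work surface at z = 0. Lengths are in m, angles in rad, forces in N, time in s.
With the tool pointing down it reaches from about 0.35 to 0.775 m from the base axis. Payload 5.5 kg.
Tool frame: the origin (TCP) lies at the very end of the fingers, on their centre line; the grasp point (between the pads) lies 19 mm behind it; z points along the fingers, y is the line along which they close (so a half turn about z gives the same grasp; the last joint's range is limited). The gripper opens to 85 mm and grips with 20 to 120 N. Pads are 22 mm wide; open, the fingers measure 114 mm over their backs; the gripper's body (76 mm by 85 mm) begins 54 mm behind the grasp point. The pads swing forward as they close: fully open they stand 13 mm farther back than shut.
Start: joints at [1.027, 0.313, 0.046, 1.304, 0, 1.431], TCP at [0.226, 0.529, 0.231] pointing down, gripper open.
Joint ranges: [-2.76, 2.76], [-0.86, 1.69], [-1.03, 1.26], [-2.2, 2.34], [-1.47, 1.5], [-3.14, 3.14]. Speed limits (rad/s): [2.57, 2.57, 3.14, 3.14, 3.14, 3.14].

INTERFACE

Orientations are given as a rotation vector (axis times angle).
In Python, from rig import env gives the robot as it stands. Calls block until the motion is done:
- env.reach(position, orientation): joint-space move of the TCP to a pose.
- env.move_l(position, speed=0.15, attitude=None, contact_N=None): straight line of the TCP; attitude=None keeps the orientation; speed is the mean speed in m/s. With contact_N (N) it stops when the force on the tool has changed by that much, and returns True; else False.
- env.goto_joints(angles): joint-space move.
- env.open() and env.close(): open the fingers fully, or close them until they stop; the grip force is fixed at half the most.
- env.dwell(seconds).
- env.inverse_kinematics(position, orientation): joint angles nearest the present ones, or None.
- env.get_image(name): name is "scene" or "top" or "wrist"; returns a dict with "img" (400x640x3 uint8, red, green, blue), "fx", "fy", "cx", "cy" (pixels), "origin" and "attitude" of the camera in the world. Camera axes: x right, y up, looking along -z (the intrinsics and any distortion apply to the point x, -y, -z); pixel columns grow to the right and rows downward; lengths in m; the calibration is good to about 2 mm. A picture is of the moment at which its call begins. There is no depth.
A pose or a line that the arm cannot do raises env.PlanningError and nothing moves.
- env.close_job(): hands the job in; it is judged then, once.
Readings, each from a call of its own:
- env.get_clock(): time.
- env.get_q(): joint angles.
- env.get_dq(): joint speeds.
- env.get_effort(): joint torques, N m.
- env.get_tcp_pos(): TCP position.
- env.get_orientation(): TCP orientation.
- env.get_wrist_force(): force on the tool from outside, world axes, zero at the start.
- env.get_ft_torque(): the same for the moment, N m.
- env.get_grip_width(): finger opening in m.
- env.get_finger_force(): force on a finger pad.
Only numpy, scipy, OpenCV 4.12 (cv2) and the standard library are available. Lean on these libraries where they do the work, as an engineer would, in place of code of your own. Each camera call takes 0.05 s, during which the arm holds its last target. There are 200 camera calls.

## Working session

There is one attempt and no reset: what is moved stays moved. The work goes in short steps, each a Python script; the robot and the scene stay as the last script left them, time stands still between calls to the robot, and variables do not carry over. Pictures are saved under pics/ and viewed, at most 14 in all, crops included, and the job is handed in when it is done.

```bash
ls; mkdir -p pics
python3 - <<'E'
from rig import env
import cv2,numpy as np
for n in ("scene","top"):
    d=env.get_image(n); cv2.imwrite(f"pics/{n}0.png",d["img"][:,:,::-1])
    print(n,{k:(np.round(v,4).tolist() if not np.isscalar(v) else v) for k,v in d.items() if k!="img"})
print(env.get_clock(),env.get_orientation(),env.get_grip_width())
E
```

```text
pics
scene {'fx': 466.2842353801145, 'fy': 466.2842353801145, 'cx': 316.7960665780886, 'cy': 199.61900694248286, 'origin': [1.0228, -0.7089, 1.1013], 'attitude': [0.6802, 0.1933, 0.5358]}
top {'fx': 378.6110636800062, 'fy': 378.6110636800062, 'cx': 312.47727710031484, 'cy': 200.76278668725513, 'origin': [0.4958, -0.0105, 1.2981], 'attitude': [0.0785, -0.0695, -1.5588]}
0.1 [-6.29868763e-01 -3.07724076e+00  2.45321887e-03] 0.08587727835251006
```

View pics/scene0.png

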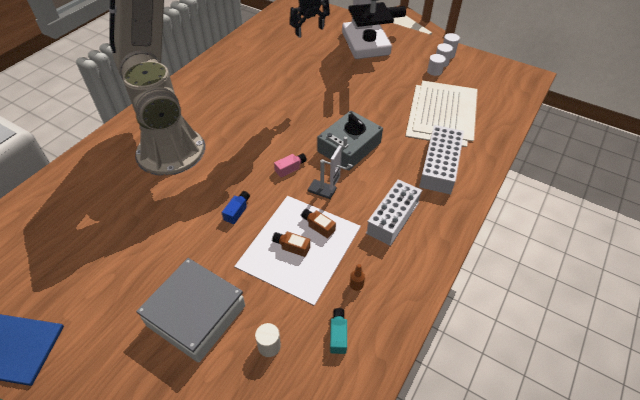

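View pics/top0.png

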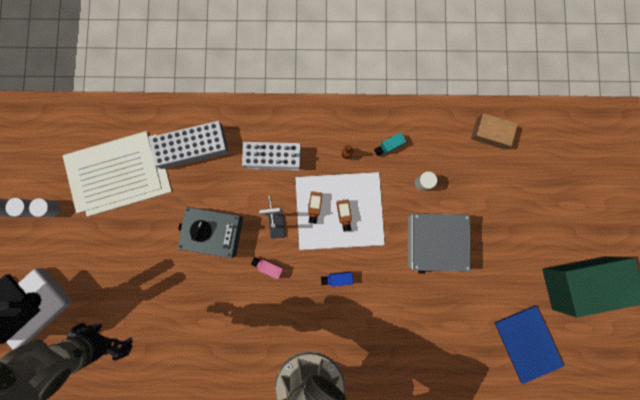

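Scene: isolator at top-view (210,232), hook stand (275,220) with the tag edge-on at (270,212), mat (340,211), bottles at (315,206) and (345,213), shaker at (440,242). The blue, pink and turquoise ones are look-alikes. Next I'll build helpers and zoom in.

```bash
cat > h.py <<'E'
from rig import env
import cv2,numpy as np
from scipy.spatial.transform import Rotation as R
def ray(d,u,v):
    r=R.from_rotvec(d["attitude"]).apply([(u-d["cx"])/d["fx"],-(v-d["cy"])/d["fy"],-1]); return np.array(d["origin"]),r
def onz(d,u,v,z):
    o,r=ray(d,u,v); return o+r*(z-o[2])/r[2]
def proj(d,p):
    c=R.from_rotvec(d["attitude"]).inv().apply(np.array(p)-d["origin"]); return d["cx"]+d["fx"]*c[0]/-c[2], d["cy"]-d["fy"]*c[1]/-c[2]
def two(d1,a,d2,b):
    o1,r1=ray(d1,*a);o2,r2=ray(d2,*b); s=np.linalg.lstsq(np.c_[r1,-r2],o2-o1,rcond=None)[0]
    p,q=o1+s[0]*r1,o2+s[1]*r2; return (p+q)/2,np.linalg.norm(p-q)
def down(yaw,tilt=None):
    """tool z down, tool y (closing line) at yaw in the world xy plane"""
    y=np.array([np.cos(yaw),np.sin(yaw),0]); z=np.array([0,0,-1.]); x=np.cross(y,z)
    return R.from_matrix(np.c_[x,y,z]).as_rotvec()
def blobs(img,mask,amin):
    n,l,s,c=cv2.connectedComponentsWithStats(mask.astype(np.uint8))
    return [(l==i) for i in range(1,n) if s[i,4]>=amin]
E
python3 - <<'E'
from h import *
d=env.get_image("top"); e=env.get_image("scene")
np.save("pics/top.npy",d,allow_pickle=True); np.save("pics/scene.npy",e,allow_pickle=True)
g=d["img"][110:310,160:480,::-1]; a=cv2.resize(g,(800,500),interpolation=cv2.INTER_CUBIC); cv2.imwrite("pics/topz.png",a)
g=e["img"][90:290,220:480,::-1]; cv2.imwrite("pics/scz.png",cv2.resize(g,(780,600),interpolation=cv2.INTER_CUBIC))
hsv=cv2.cvtColor(d["img"],cv2.COLOR_RGB2HSV).astype(int);H,S,V=[hsv[...,i] for i in range(3)]
roi=np.zeros(H.shape,bool); roi[150:290,170:480]=1
m=(S<40)&(V>190)&roi
for b in blobs(0,m,300):
    r=cv2.minAreaRect(np.argwhere(b)[:,::-1].astype(np.float32)); print("white",r,onz(d,*r[0],.003),[onz(d,*p,.003)[:2].round(3).tolist() for p in cv2.boxPoints(r)])
m=(S<40)&(V>90)&(V<160)&roi
for b in blobs(0,m,200):
    r=cv2.minAreaRect(np.argwhere(b)[:,::-1].astype(np.float32)); print("grey",r,onz(d,*r[0],.085),[onz(d,*p,.085)[:2].round(3).tolist() for p in cv2.boxPoints(r)])
E
```

```text
white ((339.3512268066406, 210.4220428466797), (71.99565124511719, 84.43650817871094), 86.69812774658203) [ 0.58602198 -0.09483199  0.003     ] [[0.7, 0.058], [0.72, -0.233], [0.474, -0.245], [0.454, 0.041]]
grey ((273.8056945800781, 166.2616729736328), (18.119922637939453, 58.940643310546875), 75.25643920898438) [0.72178413 0.12394223 0.085     ] [[0.725, 0.224], [0.776, 0.04], [0.719, 0.024], [0.668, 0.208]]
grey ((325.30767822265625, 208.96151733398438), (12.74754810333252, 31.182464599609375), 11.309932708740234) [ 0.58452945 -0.04439505  0.085     ] [[0.539, -0.015], [0.638, -0.034], [0.63, -0.074], [0.532, -0.055]]
grey ((353.2240295410156, 216.6670684814453), (14.621369361877441, 32.214290618896484), 11.689370155334473) [ 0.56073169 -0.13400937  0.085     ] [[0.515, -0.101], [0.616, -0.121], [0.607, -0.167], [0.506, -0.146]]
grey ((207.69993591308594, 232.12892150878906), (53.598201751708984, 42.13320541381836), 10.43747615814209) [0.50627174 0.33105644 0.085     ] [[0.455, 0.425], [0.588, 0.407], [0.558, 0.236], [0.426, 0.256]]
grey ((438.5, 242.0), (56.0, 61.0), 90.0) [ 0.48303249 -0.40509837  0.085     ] [[0.571, -0.309], [0.573, -0.504], [0.396, -0.499], [0.394, -0.307]]
```

View pics/topz.png

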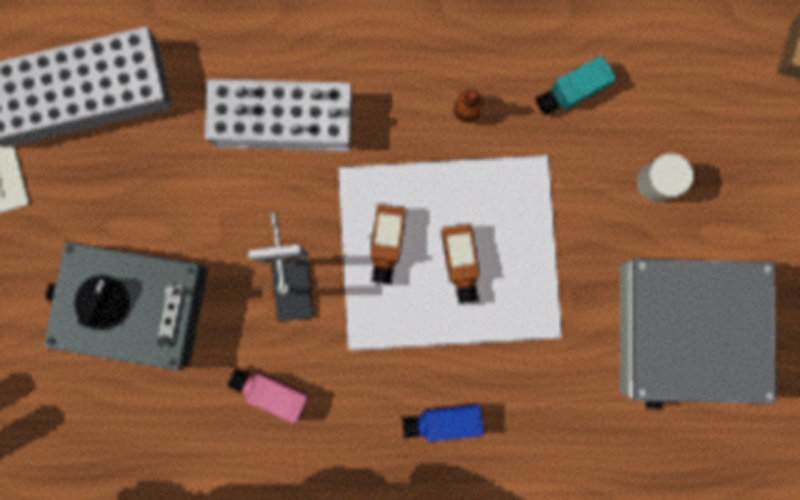

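View pics/scz.png

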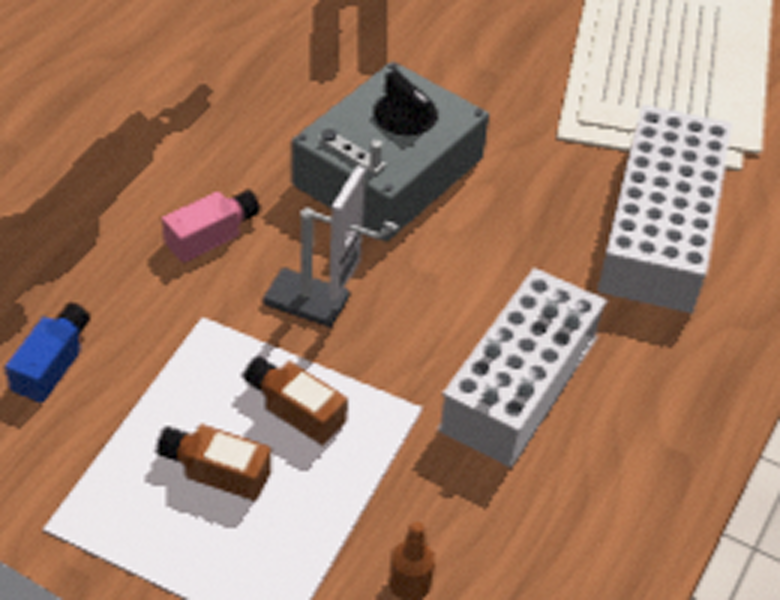

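Zoomed views: the lid screws, post top (283,288 in the zoom), hook tip (273,213), tag plate (275,252) and two lying bottles (388,245) and (462,262) are all clear. The handle is on and the hasp is stowed, with its peg up at (172,290). Next is triangulation.

Run:
```python
from h import *
np.set_printoptions(precision=4,suppress=True)
d=np.load("pics/top.npy",allow_pickle=True).item(); e=np.load("pics/scene.npy",allow_pickle=True).item()
T=lambda x,y:(160+x/2.5-.3,110+y/2.5-.3)
S=lambda x,y:(220+x/3-.33,90+y/3-.33)
st=[onz(d,*T(*p),.07) for p in [(68,247),(195,268),(176,360),(52,341)]]
ss=[onz(e,*S(*p),.07) for p in [(481,112),(386,188),(301,137),(393,67)]]
for a,b in zip(st,ss): print(a[:2],b[:2])
for q in (st,ss):
    c=np.mean(q,0); v=(q[0]-q[1])+(q[3]-q[2]); w=(q[0]-q[3])+(q[1]-q[2]); print("iso",c[:2],np.arctan2(-v[0],v[1]),np.arctan2(w[1],w[0]))
print("peg",onz(d,*T(172,289),.107),onz(e,*S(377,144),.107))
print("post",two(d,T(283,288),e,S(306,213)),"base",two(d,T(292,295),e,S(306,293)))
print("tip",two(d,T(273,213),e,S(392,227)))
print("tag top",onz(d,*T(250,254),.183),onz(d,*T(299,249),.183))
sh=[onz(d,*T(*p),.085) for p in [(634,262),(773,263),(774,402),(630,396)]]; print("shaker",np.mean(sh,0),sh)
hsv=cv2.cvtColor(d["img"],cv2.COLOR_RGB2HSV).astype(int);H,Sa,V=[hsv[...,i] for i in range(3)]
roi=np.zeros(H.shape,bool); roi[180:240,300:380]=1
for b in blobs(0,(V<150)&(Sa>90)&roi,60):
    pts=np.argwhere(b)[:,::-1].astype(np.float32); r=cv2.minAreaRect(pts); print("bottle",r,[onz(d,*p,.035)[:2].round(3).tolist() for p in cv2.boxPoints(r)])
for k,(u,v) in {"b1 base":(391,206),"b1 cap":(383,283),"b2 base":(458,226),"b2 cap":(468,302)}.items(): print(k,onz(d,*T(u,v),.033))
```

```text
[0.5823 0.406 ] [0.5768 0.4047]
[0.5568 0.2395] [0.5468 0.2442]
[0.438  0.2605] [0.4294 0.2641]
[0.4605 0.4215] [0.4563 0.4204]
iso [0.5094 0.3319] -0.14584187034363724 -0.1506641212401707
iso [0.5023 0.3333] -0.17768801431633688 -0.1480984228933849
peg [0.5282 0.2602 0.107 ] [0.5236 0.2621 0.107 ]
post (array([0.5284, 0.1164, 0.1324]), np.float64(0.004369371704899854)) base (array([0.5249, 0.1191, 0.0099]), np.float64(0.0011722404235752714))
tip (array([0.618 , 0.1276, 0.1524]), np.float64(0.006643363832766971))
tag top [0.5684 0.152  0.183 ] [0.5749 0.0942 0.183 ]
shaker [ 0.4837 -0.4124  0.085 ] [array([ 0.5697, -0.3263,  0.085 ]), array([ 0.5704, -0.504 ,  0.085 ]), array([ 0.3946, -0.5003,  0.085 ]), array([ 0.4001, -0.3189,  0.085 ])]
bottle ((344.2837829589844, 213.2027130126953), (26.468236923217773, 11.672327995300293), 80.53767395019531) [[0.615, -0.083], [0.622, -0.121], [0.535, -0.136], [0.528, -0.097]]
bottle ((311.8999938964844, 212.19998168945312), (13.41640853881836, 13.863621711730957), 26.56505012512207) [[0.566, 0.029], [0.608, 0.009], [0.588, -0.031], [0.546, -0.011]]
b1 base [ 0.6449 -0.0144  0.033 ]
b1 cap [ 0.5413 -0.0048  0.033 ]
b2 base [ 0.6188 -0.1046  0.033 ]
b2 cap [ 0.5172 -0.1183  0.033 ]
```

Run:
```python
from h import *
np.set_printoptions(precision=3,suppress=True)
p=[.510,.357,.20]
for y in (1.42,1.42-np.pi):
  for dy in (0,-1.57): print(y,dy,env.inverse_kinematics(p,down(y+dy)))
y=1.42-np.pi
a=env.inverse_kinematics(p,down(y)); b=env.inverse_kinematics(p,down(1.42))
env.reach(p,down(y if abs(a[5])<abs(b[5]) else 1.42))
d=env.get_image("wrist"); np.save("pics/w1.npy",d,allow_pickle=True); cv2.imwrite("pics/w1.png",d["img"][:,:,::-1]); print(env.get_q(),env.get_tcp_pos(),d["origin"])
```

```text
1.42 0 [0.482 0.416 0.119 1.274 0.    0.633]
1.42 -1.57 [0.482 0.416 0.119 1.274 0.    2.203]
-1.7215926535897932 0 [ 0.482  0.416  0.119  1.274  0.    -2.509]
-1.7215926535897932 -1.57 [ 0.482  0.416  0.119  1.274  0.    -0.939]
[0.484 0.415 0.119 1.274 0.    0.633] [0.509 0.358 0.2  ] [0.436 0.369 0.342]
```

View pics/w1.png

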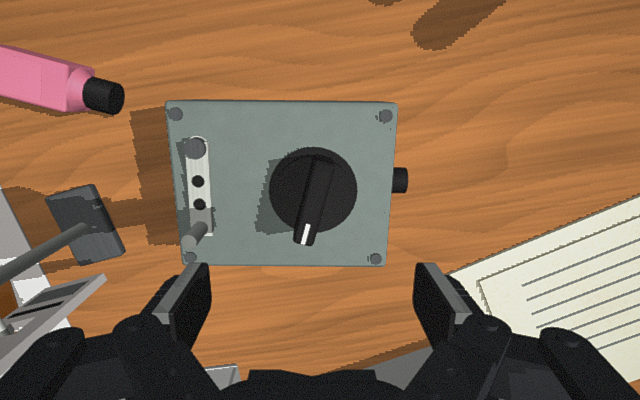

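Wrist view: lid screws at (175,114), (386,116), (375,258) and (190,258), bar ends about (322,158) and (303,243), peg top at (207,228).

Run:
```python
from h import *
np.set_printoptions(precision=4,suppress=True)
d=np.load("pics/w1.npy",allow_pickle=True).item()
q=[onz(d,*p,.07) for p in [(175,114),(386,116),(375,258),(190,258)]]
print([x[:2] for x in q],np.mean(q,0))
v=(q[1]-q[0])+(q[2]-q[3]); print("yaw",np.arctan2(-v[0],v[1]))
print("disc",onz(d,313,190,.08),"bar",onz(d,304,243,.11),onz(d,322,160,.11),"peg",onz(d,207,228,.107),onz(d,190,248,.077), "pivot",onz(d,195,148,.077))
```

```text
[array([0.4338, 0.2649]), array([0.4593, 0.4234]), array([0.5768, 0.4036]), array([0.5528, 0.246 ])] [0.5057 0.3345 0.07  ]
yaw -0.15507949253126946
disc [0.506  0.3601 0.08  ] bar [0.5363 0.3487 0.11  ] [0.4781 0.3702 0.11  ] peg [0.5154 0.2809 0.107 ] [0.5409 0.2514 0.077 ] pivot [0.4606 0.276  0.077 ]
```

Run:
```python
from h import *
np.set_printoptions(precision=4,suppress=True)
d=np.load("pics/w1.npy",allow_pickle=True).item()
print("peg top",onz(d,190,247,.107),"base",onz(d,207,230,.077))
c=[.508,.359]; y0=np.pi/2-.155-.13
env.reach(c+[.15],down(y0))
print(env.move_l(c+[.084],.08,contact_N=10),env.get_tcp_pos())
env.close(); print(env.get_grip_width(),env.get_wrist_force(),env.get_ft_torque())
for f in np.linspace(0,1,9)[1:]:
    a=y0+(-.155+.02-y0)*f
    env.reach(c+[.084],down(a)); 
    print(round(a,2),env.get_wrist_force(),env.get_ft_torque())
w=env.get_grip_width()
env.open(); env.move_l(c+[.2],.15)
t=env.get_image("top"); g=t["img"][190:270,160:280,::-1]; cv2.imwrite("pics/t2.png",cv2.resize(g,(720,480),interpolation=cv2.INTER_CUBIC))
d=env.get_image("wrist"); np.save("pics/w2.npy",d,allow_pickle=True); cv2.imwrite("pics/w2.png",d["img"][:,:,::-1]); print(w,env.get_clock())
```

```text
peg top [0.5281 0.2649 0.107 ] base [0.5273 0.2692 0.077 ]
False [0.5084 0.3592 0.0846]
0.014980040243722514 [ 0.5033 -1.752   2.9149] [-0.3617 -0.0895 -0.1389]
1.11 [ 1.5689 -2.8813  3.161 ] [-0.5354 -0.2809 -0.1594]
0.93 [ 1.3127 -2.9253  3.0258] [-0.6678 -0.4614 -0.1034]
0.75 [ 3.1599 -1.4421  3.3407] [-0.6575 -0.6029 -0.1229]
0.58 [ 3.892  -2.6047  4.074 ] [-0.7023 -0.8271 -0.154 ]
0.4 [ 4.3923 -3.0384  3.4398] [-0.7513 -0.8345 -0.1399]
0.22 [ 4.7883 -2.7049  3.9086] [-0.719  -0.7903 -0.1453]
0.04 [ 3.9669 -4.2034  2.5743] [-0.7148 -0.8325 -0.1314]
-0.14 [ 4.8969 -2.0293  3.0867] [-0.753  -0.9236 -0.1353]
0.014930067303959977 7.4833
```

View pics/w2.png

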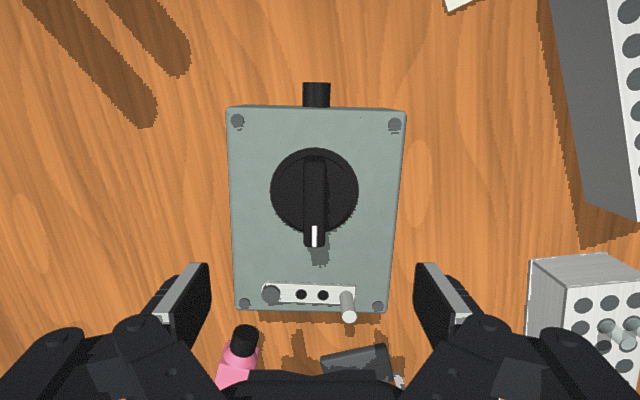

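Wrist view: the handle bar now lies along the box's y (off). The peg top is at (349,317), its base at (346,293), pivot at (271,294). Now the hasp.

Run:
```python
from h import *
np.set_printoptions(precision=4,suppress=True)
d=np.load("pics/w2.npy",allow_pickle=True).item()
pt,pb,pv=onz(d,349,317,.107),onz(d,346,292,.077),onz(d,271,294,.077); print(pt,pb,pv)
piv=np.array([.461,.275]); peg=piv+.065*np.array([np.cos(-.155),np.sin(-.155)])
print("peg",peg)
assert np.linalg.norm(pt[:2]-peg)<.008
o=down(-.155); z=.084
env.move_l([*peg,.15],.2,attitude=o)
print(env.move_l([*peg,z],.08,contact_N=10)); env.close(); print(env.get_grip_width(),env.get_wrist_force())
for a in np.linspace(0,1.6,13)[1:]:
    q=piv+.065*np.array([np.cos(-.155-a),np.sin(-.155-a)])
    env.move_l([*q,z],.06)
    print(round(a,2),env.get_wrist_force())
env.open(); env.move_l([*q,.22],.15)
d=env.get_image("wrist"); cv2.imwrite("pics/w3.png",d["img"][:,:,::-1]);np.save("pics/w3.npy",d,allow_pickle=True); print(env.get_clock(),env.get_tcp_pos())
```

```text
[0.5244 0.265  0.107 ] [0.5252 0.2687 0.077 ] [0.4608 0.2753 0.077 ]
peg [0.5252 0.265 ]
False
0.009620576286430538 [-4.2219  1.359   4.7932]
0.13 [-3.7376  6.7612  4.0024]
0.27 [-4.3951  1.3683  5.1614]
0.4 [-5.0218  5.617   4.3081]
0.53 [-4.5774  1.7534  5.2533]
0.67 [ 0.4412 -4.8888  4.4368]
0.8 [ 1.5541 -2.2314  2.7439]
0.93 [ 0.5747 -8.0779  5.048 ]
1.07 [ 7.0429 -5.3538 -0.2408]
1.2 [  6.7805 -11.2345   1.1714]
1.33 [  6.7252 -14.5281   2.0181]
1.47 [  2.0923 -18.4017   6.0145]
1.6 [  1.6424 -17.154    8.9478]
15.1583 [0.4485 0.2109 0.2189]
```

View pics/w3.png

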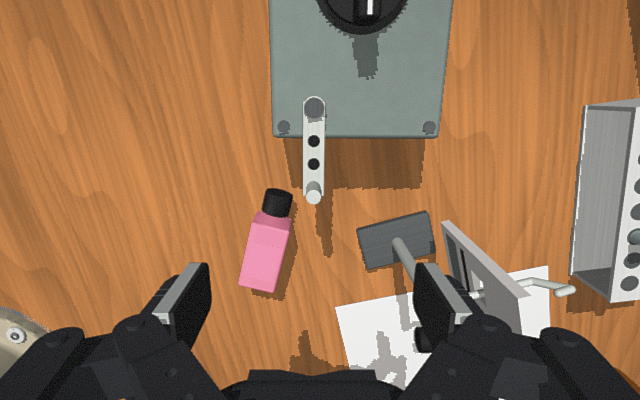

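Wrist view: the hasp stands square out from the edge with its peg at (314,195), and the handle bar is off. The hook stand with the tag is at (400-570, 220-330). Next I check IK for the tag path and get a close view of the tag.

```bash
cat >> h.py <<'E'
def lean(head,th,flip=0):
    """tool closing along heading, tool top leaning back by th (tool points down and forward)"""
    b=np.array([np.cos(head),np.sin(head),0]); ax=-np.cross([0,0,1],b)
    return (R.from_rotvec(ax*th)*R.from_rotvec(down(head+flip*np.pi))).as_rotvec()
def uvec(head,th): return np.array([-np.sin(th)*np.cos(head),-np.sin(th)*np.sin(head),np.cos(th)])
E
python3 - <<'E'
from h import *
np.set_printoptions(precision=3,suppress=True)
post=np.array([.5265,.118]); hd=.115; b=np.array([np.cos(hd),np.sin(hd)])
def tcp(s,z,th): return np.r_[post+b*s,z]+.027*uvec(hd,th)
for fl in (0,1):
  for s,z,th in ((.042,.123,0),(.062,.13,np.radians(40)),(.107,.168,np.radians(45))):
    print(fl,env.inverse_kinematics(tcp(s,z,th),lean(hd,th,fl)))
  for hs in (-.7,-.35,0):
    th=np.radians(50); print(' sh',fl,hs,env.inverse_kinematics(np.r_[.484+.065*np.cos(hs),-.408+.065*np.sin(hs),.088]+.097*uvec(hs,th),lean(hs,th,fl)))
print(env.get_q())
env.reach([.57,.123,.31],lean(hd,0,0 if abs(env.inverse_kinematics([.57,.123,.31],lean(hd,0))[5])<2 else 1))
d=env.get_image("wrist"); cv2.imwrite("pics/w4.png",d["img"][:,:,::-1]);np.save("pics/w4.npy",d,allow_pickle=True); print(env.get_q(),d["origin"])
E
```

```text
0 [ 0.075  0.36  -0.089  1.122  0.     1.531]
0 [ 0.055 -0.048 -0.872  0.05   0.039  1.525]
0 [ 0.058 -0.035 -0.827 -0.006  0.04   1.531]
 sh 0 -0.7 [-0.905  0.026 -0.982 -0.3    0.157  1.438]
 sh 0 -0.35 [-1.092  0.065 -0.888 -0.103  0.544  1.038]
 sh 0 0 [-1.199  0.194 -0.652  0.317  0.795  0.545]
1 [ 0.075  0.36  -0.089  1.122  0.    -1.611]
1 [ 0.055 -0.048 -0.872  0.05   0.039 -1.617]
1 [ 0.058 -0.035 -0.827 -0.006  0.04  -1.611]
 sh 1 -0.7 [-0.905  0.026 -0.982 -0.3    0.157 -1.704]
 sh 1 -0.35 [-1.092  0.065 -0.888 -0.103  0.544 -2.103]
 sh 1 0 [-1.199  0.194 -0.652  0.317  0.795 -2.597]
[ 0.277  0.166 -0.176  1.231 -0.     2.003]
[0.076 0.324 0.249 1.498 0.    1.532] [0.561 0.198 0.45 ]
```

View pics/w4.png

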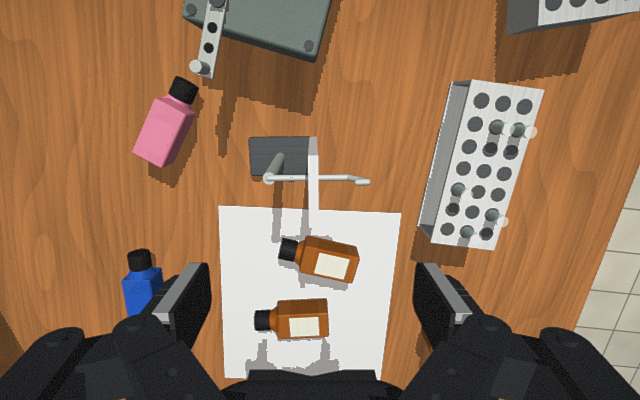

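Wrist view: the bar runs level in the image from the post (268,179) to the tip (368,181), so the yaw is right. The tag's top edge runs x≈313 from y=137 to 210. Both bottles are lying on the mat.

Run:
```python
from h import *
np.set_printoptions(precision=4,suppress=True)
d=np.load("pics/w4.npy",allow_pickle=True).item()
print("post",onz(d,268,179,.133),"bend",onz(d,347,178,.130),"tip",onz(d,367,181,.148))
g=cv2.cvtColor(d["img"],cv2.COLOR_RGB2GRAY); 
for y in (145,155,165,195,203): print(y,np.where(g[y,300:330]>170)[0]+300)
print("tag",onz(d,313,137,.183),onz(d,313,210,.183))
```

```text
post [0.5287 0.119  0.133 ] bend [0.6025 0.1278 0.13  ] tip [0.6183 0.1311 0.148 ]
145 [310 315 316]
155 [308 309 310 311 312 313 314 315 316 317]
165 [308 309 310 311 312 313 314 315 316 317 318]
195 [309 310 311 312 313 314 315 316 317 318]
203 [309 310 311 312 313 314 315 316 317 318]
tag [0.5653 0.1681 0.183 ] [0.5721 0.1099 0.183 ]
```

Run:
```python
from h import *
np.set_printoptions(precision=3,suppress=True)
hd=.117; b=np.array([np.cos(hd),np.sin(hd)]); post=np.array([.570,.1235])-.042*b
def tcp(s,z,th): return np.r_[post+b*s,z]+.027*uvec(hd,th)
env.reach(tcp(.042,.19,0),lean(hd,0))
print(env.move_l(tcp(.042,.123,0),.06,contact_N=6),env.get_tcp_pos())
env.close(); print(env.get_grip_width(),env.get_wrist_force())
D=np.radians
def go(s,z,deg,v=.05):
    print((s,z,deg),env.move_l(tcp(s,z,D(deg)),v,attitude=lean(hd,D(deg)),contact_N=12),env.get_wrist_force(),round(env.get_grip_width(),4))
go(.042,.130,0); go(.060,.130,0)
go(.060,.130,20); go(.060,.130,40)
B=np.array([.075,.130])
def on(t,c,deg):
    th=D(deg); p=B+c*np.array([-np.sin(th),np.cos(th)])+t*np.array([np.cos(th),np.sin(th)]); return p[0],p[1],deg
go(*on(0,.004,40)); go(*on(.006,.00475,45)); go(*on(.018,.00475,45)); go(*on(.032,.00475,45)); go(*on(.055,.00475,45))
d=env.get_image("scene"); g=d["img"][90:250,240:450,::-1]; cv2.imwrite("pics/s5.png",cv2.resize(g,(735,560),interpolation=cv2.INTER_CUBIC)); print(env.get_clock())
```

```text
False [0.57  0.124 0.151]
0.007033643595732844 [0.702 0.06  1.038]
(0.042, 0.13, 0) False [-0.924 -0.777  0.859] 0.0073
(0.06, 0.13, 0) False [-0.323 -0.302 -1.38 ] 0.0072
(0.06, 0.13, 20) False [-0.113  1.007 -0.737] 0.0072
(0.06, 0.13, 40) False [-0.354  0.463 -0.606] 0.0069
(np.float64(0.07242884956125384), np.float64(0.13306417777247592), 40) False [ 0.561  0.57  -0.647] 0.0071
(np.float64(0.07588388347648319), np.float64(0.1376013978977554), 45) False [ 0.067 -0.584 -1.629] 0.007
(np.float64(0.08436916485072175), np.float64(0.14608667927199398), 45) False [-0.857  0.502 -0.336] 0.007
(np.float64(0.09426865978733343), np.float64(0.15598617420860564), 45) False [ 0.226  0.362 -0.099] 0.0069
(np.float64(0.11053211575462402), np.float64(0.17224963017589623), 45) False [ 0.382 -0.102 -0.588] 0.0072
22.575
```

View pics/s5.png

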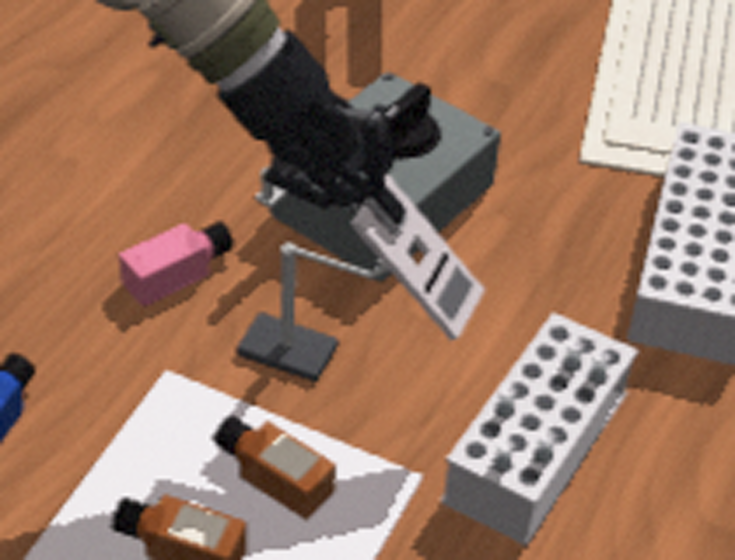

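The tag is off the hook (tag at (430,260), hook tip clear at (380,268)) and still held at 45°. Now to the shaker.

Run:
```python
from h import *
np.set_printoptions(precision=3,suppress=True)
p=env.get_tcp_pos(); env.move_l([p[0],p[1],.30],.15)
hs=-.35; th=np.radians(48); b=np.array([np.cos(hs),np.sin(hs),0]); o=lean(hs,th)
bot=np.array([.484,-.408,0])+.065*b
P=lambda z: np.r_[bot[:2],z]+.097*uvec(hs,th)
env.reach(P(.20),o); print(env.get_grip_width(),env.get_tcp_pos(),P(.2))
env.move_l(P(.11),.12)
d=env.get_image("scene"); g=d["img"][200:400,100:340,::-1]; cv2.imwrite("pics/s6.png",cv2.resize(g,(720,600),interpolation=cv2.INTER_CUBIC)); print(env.get_clock(),env.get_wrist_force())
```

```text
0.007107612407001555 [ 0.478 -0.405  0.265] [ 0.477 -0.406  0.265]
26.375 [ 0.097 -0.592 -0.696]
```

View pics/s6.png

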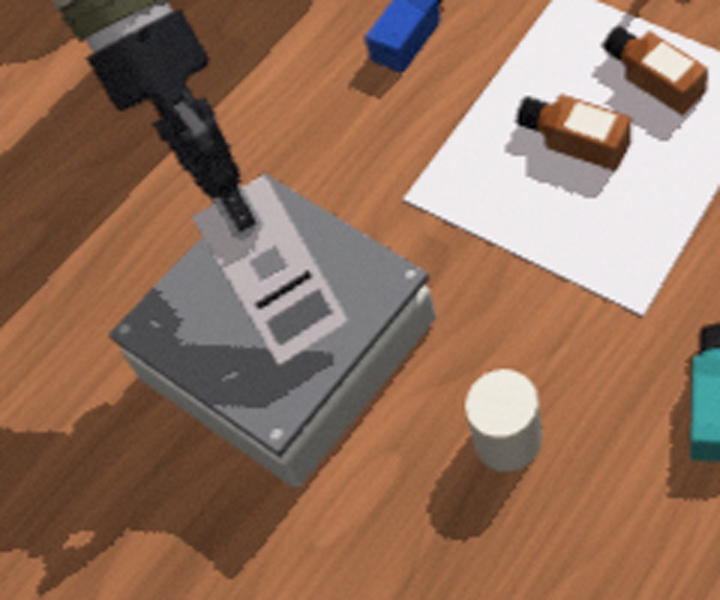

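The tag is held at 48° just above the platform, bottom edge around (310,340) in the crop. Lower, release, withdraw.

Run:
```python
from h import *
np.set_printoptions(precision=3,suppress=True)
hs=-.35; th=np.radians(48); p=np.array(env.get_tcp_pos())
print(env.move_l(p+[0,0,-.03],.03,contact_N=4),env.get_tcp_pos()-p)
env.open(); env.dwell(.3)
q=np.array(env.get_tcp_pos()); env.move_l(q+.08*uvec(hs,th),.08); env.dwell(.3)
env.move_l(np.array(env.get_tcp_pos())+[0,0,.15],.2)
env.reach([.35,-.1,.35],down(.117))
d=env.get_image("top"); np.save("pics/top7.npy",d,allow_pickle=True); g=d["img"][150:300,280:490,::-1]; cv2.imwrite("pics/t7.png",cv2.resize(g,(784,560),interpolation=cv2.INTER_CUBIC)); print(env.get_clock())
```

```text
True [ 0.     0.    -0.024]
31.6333
```

View pics/t7.png

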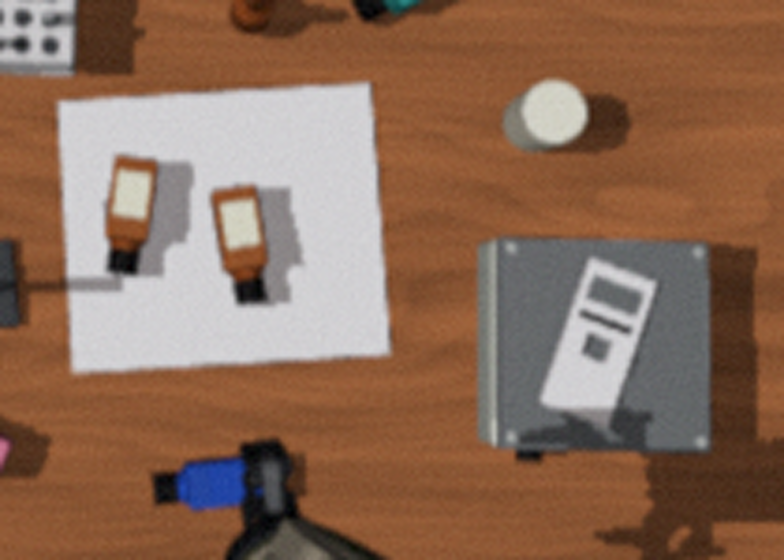

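The tag lies flat at crop (598,335), near the platform centre. The bottles are unmoved: b1 base (135,156) and cap end (123,272), b2 base (233,188) and cap end (250,302).

```bash
cat >> h.py <<'E'
def pitch(head,al,flip=0):
    """tool points along heading, al below horizontal; closes horizontally"""
    z=np.array([np.cos(al)*np.cos(head),np.cos(al)*np.sin(head),-np.sin(al)]); y=np.array([-np.sin(head),np.cos(head),0])*(1-2*flip)
    return R.from_matrix(np.c_[np.cross(y,z),y,z]).as_rotvec(),z
E
python3 - <<'E'
from h import *
np.set_printoptions(precision=3,suppress=True)
d=np.load("pics/top7.npy",allow_pickle=True).item()
T=lambda x,y:(280+x/3.733-.37,150+y/3.733-.37)
pl=[onz(d,*T(*p),.093) for p in [(590,258),(657,280),(608,432),(541,405)]]; print("tag c",np.mean(pl,0))
for n,a,c in (("b1",(135,156),(123,272)),("b2",(233,187),(250,302))):
    A=onz(d,*T(*a),.043);C=onz(d,*T(*c),.032); v=A-C; h=np.arctan2(v[1],v[0]); print(n,A,C,"len",np.hypot(*v[:2]),"head",h)
    g=A[:2]-.062*np.array([np.cos(h),np.sin(h)])
    for fl in (0,1):
      for al in (25,30,40,60,90,100,110,120):
        o,z=pitch(h,np.radians(al),fl); q=env.inverse_kinematics(np.r_[g,.028 if al<45 else .075]+.019*z,o); print(fl,al,q)
E
```

```text
tag c [ 0.484 -0.408  0.093]
b1 [ 0.646 -0.013  0.043] [ 0.543 -0.004  0.032] len 0.10376386943066013 head -0.09314374679636189
0 25 None
0 30 None
0 40 None
0 60 [-0.169  0.169 -0.793  0.087  0.038 -0.065]
0 90 [-0.15   0.439 -0.217  0.915  0.    -0.057]
0 100 [-0.146  0.57  -0.014  1.161 -0.009 -0.052]
0 110 [-0.142  0.715  0.199  1.404 -0.017 -0.046]
0 120 [-0.139  0.872  0.425  1.648 -0.023 -0.04 ]
1 25 None
1 30 None
1 40 None
1 60 [-0.169  0.169 -0.793  0.087  0.038  3.076]
1 90 [-0.15   0.439 -0.217  0.915  0.     3.084]
1 100 [-0.146  0.57  -0.014  1.161 -0.009  3.09 ]
1 110 [-0.142  0.715  0.199  1.404 -0.017  3.095]
1 120 [-0.139  0.872  0.425  1.648 -0.023  3.102]
b2 [ 0.619 -0.101  0.043] [ 0.517 -0.117  0.032] len 0.10321723453121426 head 0.15896172132173392
0 25 None
0 30 None
0 40 None
0 60 [-0.491  0.169 -0.771  0.199  0.307 -0.582]
0 90 [-0.337  0.413 -0.259  0.899  0.    -0.496]
0 100 [-0.299  0.534 -0.076  1.118 -0.077 -0.452]
0 110 [-0.267  0.668  0.116  1.338 -0.142 -0.403]
0 120 [-0.241  0.815  0.317  1.562 -0.196 -0.351]
1 25 None
1 30 None
1 40 None
1 60 [-0.491  0.169 -0.771  0.199  0.307  2.56 ]
1 90 [-0.337  0.413 -0.259  0.899  0.     2.645]
1 100 [-0.299  0.534 -0.076  1.118 -0.077  2.69 ]
1 110 [-0.267  0.668  0.116  1.338 -0.142  2.739]
1 120 [-0.241  0.815  0.317  1.562 -0.196  2.791]
```

Run:
```python
from h import *
np.set_printoptions(precision=3,suppress=True)
for n,A,h in (("b1",[.646,-.013],-.093),("b2",[.619,-.101],.159)):
    g=np.array(A)-.052*np.array([np.cos(h),np.sin(h)])
    for al in (45,50,55,60,65):
        o,z=pitch(h,np.radians(al)); print(n,al,env.inverse_kinematics(np.r_[g,.028]+.019*z,o))
    for dx in (0,-.05):
      for al in (130,135,140,145,150):
        o,z=pitch(h,np.radians(al)); print(n,dx,al,env.inverse_kinematics(np.r_[g+[dx,0],.06]+.019*z,o))
```

```text
b1 45 None
b1 50 [-0.174  0.294 -0.998 -0.417  0.052 -0.062]
b1 55 [-0.17   0.275 -0.911 -0.225  0.044 -0.063]
b1 60 [-0.166  0.275 -0.822 -0.048  0.037 -0.063]
b1 65 [-0.163  0.29  -0.73   0.115  0.03  -0.063]
b1 0 130 [-0.136  1.083  0.721  1.906 -0.027 -0.033]
b1 0 135 [-0.135  1.186  0.881  2.051 -0.029 -0.03 ]
b1 0 140 [-0.134  1.31   1.089  2.222 -0.031 -0.026]
b1 0 145 None
b1 0 150 None
b1 -0.05 130 [-0.145  0.959  0.458  1.767 -0.033 -0.04 ]
b1 -0.05 135 [-0.144  1.042  0.57   1.884 -0.036 -0.036]
b1 -0.05 140 [-0.143  1.128  0.687  2.002 -0.038 -0.032]
b1 -0.05 145 [-0.142  1.218  0.814  2.125 -0.04  -0.028]
b1 -0.05 150 [-0.141  1.317  0.957  2.258 -0.041 -0.024]
b2 45 None
b2 50 [-0.535  0.282 -0.96  -0.244  0.424 -0.568]
b2 55 [-0.506  0.269 -0.884 -0.086  0.362 -0.571]
b2 60 [-0.477  0.271 -0.805  0.06   0.301 -0.569]
b2 65 [-0.449  0.285 -0.724  0.197  0.244 -0.562]
b2 0 130 [-0.214  1.007  0.568  1.795 -0.237 -0.292]
b2 0 135 [-0.206  1.095  0.693  1.92  -0.255 -0.264]
b2 0 140 [-0.198  1.19   0.833  2.054 -0.271 -0.235]
b2 0 145 [-0.192  1.298  0.998  2.201 -0.285 -0.207]
b2 0 150 None
b2 -0.05 130 [-0.23   0.898  0.34   1.673 -0.246 -0.304]
b2 -0.05 135 [-0.22   0.975  0.437  1.781 -0.265 -0.275]
b2 -0.05 140 [-0.212  1.054  0.536  1.891 -0.281 -0.245]
b2 -0.05 145 [-0.204  1.136  0.639  2.002 -0.295 -0.215]
b2 -0.05 150 [-0.198  1.22   0.746  2.116 -0.308 -0.184]
```

```bash
cat > stand.py <<'E'
from h import *
np.set_printoptions(precision=3,suppress=True)
def stand(A,h,place):
    """A: base centre xy of the lying bottle, h: heading cap->base, place: xy to stand it"""
    u=np.array([np.cos(h),np.sin(h)]); g=np.array(A)-.052*u; r=np.radians
    def T(xy,z,al):
        o,t=pitch(h,r(al)); return np.r_[xy,z]+.019*t,o
    p,o=T(g,.12,55); env.reach(p,o)
    p,o=T(g,.028,55); print("down",env.move_l(p,.08,contact_N=8),env.get_tcp_pos()-p)
    env.close(); print("width",env.get_grip_width())
    p,o=T(g,.10,55); env.move_l(p,.1)
    q=np.array(place)+.005*u
    for f,al in ((.5,100),(1,145)):
        p,o=T(g+(q-g)*f,.12,al); env.reach(p,o)
    print("width",env.get_grip_width())
    p,o=T(q,.066,145); env.move_l(p,.08)
    p,o=T(q,.045,145); print("touch",env.move_l(p,.02,contact_N=4),env.get_tcp_pos()-p+[0,0,.045])
    env.open(); env.dwell(.2)
    p,o=T(q,.17,145); env.move_l(p,.12)
E
python3 - <<'E'
from stand import *
for al,z in ((145,.12),(145,.17)):
    o,t=pitch(-.093,np.radians(al)); print(env.inverse_kinematics(np.r_[.55,-.004,z]+.019*t,o))
stand([.646,-.013],-.093,[.545,-.004])
env.reach([.35,-.1,.35],down(.117))
d=env.get_image("scene"); np.save("pics/s8.npy",d,allow_pickle=True); g=d["img"][170:310,210:410,::-1]; cv2.imwrite("pics/s8.png",cv2.resize(g,(800,560),interpolation=cv2.INTER_CUBIC)); np.save("pics/top8.npy",env.get_image("top"),allow_pickle=True);print(env.get_clock())
E
```

```text
[-0.135  1.194  0.908  2.244 -0.035 -0.024]
None
down False [ 0.001 -0.     0.001]
width 0.0395534946187576
width 0.03927718411373808
touch True [-0.    -0.     0.053]Traceback (most recent call last):
  File "<stdin>", line 4, in <module>
  File "stand.py", line 19, in stand
    p,o=T(q,.17,145); env.move_l(p,.12)
                      ~~~~~~~~~~^^^^^^^
rig.PlanningError: the arm cannot follow that straight line within its joint ranges
```

```bash
python3 - <<'E'
s=open('stand.py').read()
s=s.replace("p,o=T(q,.17,145); env.move_l(p,.12)","p,o=T(q,.125,145); env.move_l(p,.1); p,o=T(q,.2,115); env.move_l(p,.12,attitude=o)")
open('stand.py','w').write(s)
E
python3 - <<'E'
from stand import *
h=-.093; q=np.array([.545,-.004])+.005*np.array([np.cos(h),np.sin(h)])
for z,al in ((.125,145),(.2,115)):
    o,t=pitch(h,np.radians(al)); env.move_l(np.r_[q,z]+.019*t,.1,attitude=o)
env.reach([.35,-.1,.35],down(.117))
d=env.get_image("scene"); g=d["img"][170:310,210:410,::-1]; cv2.imwrite("pics/s8.png",cv2.resize(g,(800,560),interpolation=cv2.INTER_CUBIC)); np.save("pics/s8.npy",d,allow_pickle=True)
d=env.get_image("top"); np.save("pics/top8.npy",d,allow_pickle=True);print(env.get_clock())
hsv=cv2.cvtColor(d["img"],cv2.COLOR_RGB2HSV).astype(int);H,S,V=[hsv[...,i] for i in range(3)]
roi=np.zeros(H.shape,bool); roi[170:252,296:385]=1
for b in blobs(0,((V<75)|((S>110)&(V<190)))&roi,30):
    r=cv2.minAreaRect(np.argwhere(b)[:,::-1].astype(np.float32)); print(r,b.sum())
E
```

```text
42.8583
((339.9999694824219, 200.49998474121094), (60.99999237060547, 87.99998474121094), 90.0) 501
((341.2550354003906, 203.2214813232422), (7.373087406158447, 13.107712745666504), 55.00798034667969) 41
((340.0, 231.0), (40.0, 88.0), 90.0) 391
((345.0, 221.0), (18.0, 12.0), 90.0) 140
((312.5, 220.5), (11.0, 11.0), 90.0) 122
```

View pics/s8.png

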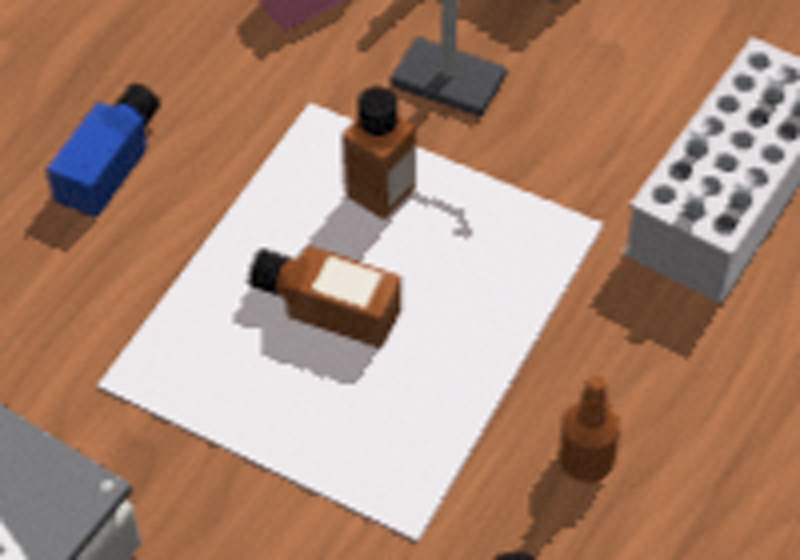

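b1 stands upright at crop (380,160). b2 is still lying, cap at (265,270). I'll check whether b2 has moved, then stand it up.

Run:
```python
from stand import *
d=np.load("pics/s8.npy",allow_pickle=True).item()
for p in ([.619,-.101,.043],[.517,-.117,.025]):
    u,v=proj(d,p); print((u-210+.4)*4,(v-170+.4)*4)
t=np.load("pics/top8.npy",allow_pickle=True).item(); o=np.load("pics/top7.npy",allow_pickle=True).item()
a,b=[x["img"][190:235,332:360].astype(int) for x in (t,o)]; print("diff",np.abs(a-b).mean())
```

```text
396.5369529525543 297.2384340517093
263.1734913398478 264.3068238469772
diff 7.550793650793651
```

Run:
```python
from stand import *
stand([.619,-.101],.159,[.53,-.118])
env.reach([.35,-.1,.35],down(.117))
d=env.get_image("scene"); g=d["img"][90:370,130:430,::-1]; cv2.imwrite("pics/s9.png",cv2.resize(g,(642,600),interpolation=cv2.INTER_CUBIC)); print(env.get_clock())
```

```text
down False [ 0.    -0.     0.001]
width 0.03934006803749268
width 0.03954631417607088
touch True [-0.    -0.     0.054]
53.875
```

View pics/s9.png

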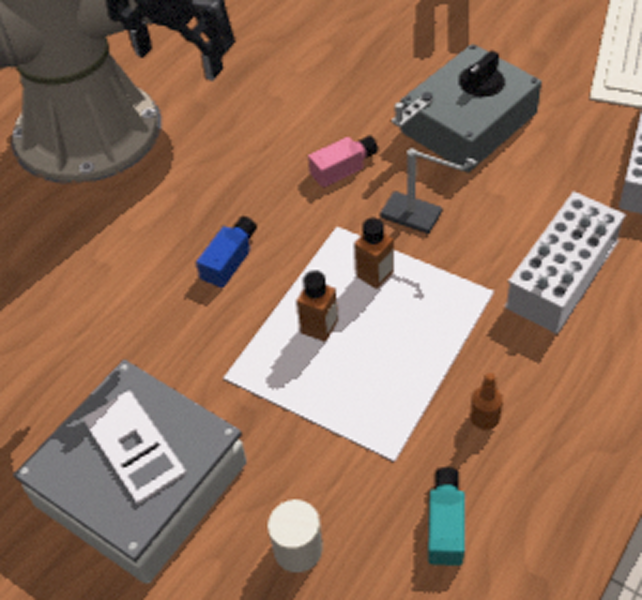

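Both bottles stand upright on the mat at (318,305) and (373,253). The tag is flat on the platform, the handle is off, the hasp is out and the arm is clear.

```bash
python3 -c "
from rig import env
print(env.close_job())"
```

```text
the job is handed in; nothing more can be done
None
```

I handed the job in after about 54 s of robot time: handle off, then hasp swung out, tag flat on the middle of the shaker platform, and both bottles present upright on the mat, all as seen in the last picture; no verdict came back.

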